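Light-cure the screw lock of a bracket assembly

ROBOT

A 7-joint arm with a two-finger parallel gripper is mounted at the origin on a cart in front of the work surface, level with it; the furniture and walls round the work are solid. World frame = base frame: x ahead of the robot, y to its left, z up, the work surface at z = 0. Lengths are in mm, angles in rad, forces in N, time in s.
With the tool pointing down it reaches from about 425 to 1025 mm from the base axis. Payload 9.4 kg.
Tool frame: the origin (TCP) lies on the front face of the gripper's body, between the roots of the fingers; the fingertips stand 73 mm ahead of it and the grasp point (between the pads) lies 54 mm ahead of it; z points along the fingers, y is the line along which they close (so a half turn about z gives the same grasp; the last joint's range is limited). The gripper opens to 85 mm and grips with 20 to 120 N. Pads are 22 mm wide; open, the fingers measure 114 mm over their backs; the gripper's body (76 mm by 85 mm) begins 54 mm behind the grasp point. The pads swing forward as they close: fully open they stand 13 mm farther back than shut.
Start: joints at [1.194, 0.599, -0.003, 1.599, 0.002, 0.943, -0.08], TCP at [214.107, -692.663, 303.875] pointing down, gripper open.
Joint ranges: [-2.57, 2.57], [-0.35, 1.97], [-1.29, 1.29], [0.11, 2.56], [-1.05, 4.19], [0.11, 1.86], [-2.63, 2.63]. Speed limits (rad/s): [2.22, 2.22, 3.01, 3.01, 3.14, 3.14, 3.14].

INTERFACE

Orientations are given as a rotation vector (axis times angle).
In Python, from cell import ctrl gives the robot as it stands.
- The arm moves only by the tool servo_tool, never from a script. Its arguments are lists of equal length, an entry for each row: "dp": the shift along the tool's x, y, z in normalised numbers (1 is 0.4 m), a list of three; "twist": the turn, a rotation vector about the tool's x, y, z in a scale on which 1.0 is 4 rad, a list of three. A call has 1 to 8 rows; each row is the pose to reach, as a shift and turn from the pose commanded when the call began, along the tool's axes at that moment; what a row does not reach only later rows make up. A row lasts 1/10 s, in which the tool goes at most 50 mm and 8.59 degrees, less where a joint would pass 70% of its speed; a pose out of reach is approached as far as the arm can. A call with a gripper value outside its range is refused whole. "fingers" is the closure, from -1 (fully open) to 1 (shut), set as the call begins (left out, the last holds). The fingers move at their own pace and stop on an object; the grip force is fixed at half the most. Time passes only in rows, so rows that repeat a pose let the fingers close. It gives the time, the measured TCP pose, the force, the opening and the grip force at its end, in the units of the state.
- ctrl.observe(): the state, without advancing time (a new reading comes with each control period).
- ctrl.get_image(name): name is "scene" or "top"; returns a dict with "pixels" (480x640x3 uint8, red, green, blue), "fov_y" (degrees; the focal length in pixels is half the picture's height over the tangent of half this angle, whatever the lens; pixels are square), "cx", "cy" (the principal point, pixels), "dist" ([k1, k2, p1, p2, k3] as OpenCV has them; the pictures are not rectified), "cam_to_world" (4x4, takes a point from camera to world coordinates). Camera axes: x right, y down, z forward; pixel columns grow to the right and rows downward; lengths in mm; the calibration is good to about 2 mm. A picture is of the moment at which its call begins. There is no depth.
- ctrl.sign_off(): hands the job in; it is judged then, once.
Trained networks look in a picture, given as the dict that the camera call returned (one of the last four; its "shot" number tells which), for a name from the list of things; names that differ only in an ending like _2 or _b are one class to them, and where a whole thing is asked for, a point or a joint stands for the part that bears it (a point fixed in the world has none). Each returns a list of dicts, best first, with "conf" (0 to 1); they miss things now and then, are a little off and sometimes report something else, mostly with a low value. They report only what shows in the picture. A call takes as long as a camera call.
- ctrl.recognise(picture, target): "centre" ([row, column] in pixels, amid what is visible of it).
- ctrl.trace(picture, target): "mask" (480x640 bool, what is visible of it) and "centre" ([row, column] in pixels, amid what is visible of it).
- ctrl.tip_of(picture, target): "centre" ([row, column] in pixels: a listed point, or the origin of a listed thing).
The state is a dict: "time": time; "joints": joint angles; "joint_velocities": joint speeds; "effort": joint torques, N m; "eef_pos": TCP position; "orientation": TCP orientation; "wrist_force": force on the tool from outside, world axes, zero at the start; "ft_torque": the same for the moment, N m; "grip_width": finger opening in mm; "grasp_force": force on a finger pad.
Only numpy, scipy, OpenCV 4.12 (cv2) and the standard library are available. Lean on these libraries where they do the work, as an engineer would, in place of code of your own. Each camera call takes 0.05 s, during which the arm holds its last target. There are 200 camera calls.

TASK

Set the screw lock of the bracket assembly that sits in the curing jig: first give it a shot of activator by pressing the cap of the fixed spray can beside the jig right down and letting it spring back up, then take the curing lamp out of its cradle by the handle and carry it over the things in between and the jig's two shields. Finish still holding the lamp upright between the shields, its long head centred over the assembly and in line with it, with a gap of about one centimetre above the screw heads; on the way and at the end the lamp must not touch the assembly, the jig or the can, and once it is out of the cradle the can is not pressed again. Leave the assembly in its nest and everything else where it stands.

Things in the scene. Friction and masses are not known exactly. Their poses are not given: they have to be found in the camera images.
- jig: Fixed curing jig: aluminium plate 100 x 150 x 12 mm, long along y; origin: centre of its underside, on the table. A dark nest in its middle (rim 28 mm above the table) holds the assembly. Two upright amber shields, 3 mm thick, 110 mm long, run along y at x = +-34 mm (65 mm clear between them), tops 57 mm above the table; the channel's ends are open.
- assembly: The bracket assembly lying in the jig's nest, loose (1.5 mm play): dark slotted plate 30 x 98 mm, long along its y axis, with three light screws. Origin: centre of its underside, 18 mm above the table; plate top 10 mm and tops of the screw heads 14 mm above the origin (32 mm above the table). Two like it lie fixed on the table at the back.
- cap_top (a point): Centre of the top of the spray can's white round cap, 23 mm across, 109 mm above the table when up. The white can, 40 mm across, stands clamped in a fixed round holder, 60 mm across, about 137 mm from the jig's centre off its -y end; a thin tube on the cap reaches 50 mm out towards the nest. Press from above, near the centre, with closed fingertips.
- can_cap (a joint): Travel of the spray can's cap in m: 0 up, 0.005 right down against its stop; it sprays from about 0.0035. Spring: 1.8 N to start, 4.8 N at the stop; it springs back up by itself.
- cradle: Charging cradle of the lamp, fixed: black block 60 x 130 x 26 mm, origin at the centre of its underside, on the table; long along its y axis. Its open pocket (34 x 104 mm, floor 12 mm above the table) holds the head of the lamp with about 2 mm play all round; the lamp lifts straight up out of it.
- lamp: Loose curing lamp, 180 g, upright in the cradle, head down; comes on by itself when lifted. Origin: centre of its underside (the window), z up. Black head 30 x 98 mm, long along y, up to 31 mm above the origin; on its middle an upright grey handle, 26 mm thick along x, 34 mm wide along y, 31 to 96 mm above the origin, end cap to 100 mm. Grip it across the 26 mm.
- oiler: Bystander: small cream oil bottle with a thin spout, 41 mm across, 118 mm high; origin at the centre of its underside.
- nut_driver: Bystander: nut driver lying, 186 mm long along its y axis, 29 mm high.
- hex_key: Bystander: L-shaped hex key lying, 30 x 87 x 6 mm.
- parts_dish: Bystander: small dish of washers, 65 mm across, 20 mm high.
- eraser: Bystander: eraser, 19 x 46 x 12 mm.

How it is judged (in metres and radians):
On the way, in this order (a step that is already met when the one before it is completed fails the run):
1. the can's cap is pressed down to where it sprays, the lamp still in its cradle (value of joint can_cap above 0.0035 m and z of lamp in the frame of cradle below 0.02 m), for 0.1 s.
2. the cap has sprung back up, the lamp still in its cradle (value of joint can_cap below 0.001 m and z of lamp in the frame of cradle below 0.02 m), for 0.1 s.
3. the lamp is lifted clear of its cradle in the fingers (z of lamp in the frame of cradle above 0.04 m and contact force between lamp and the fingers above 1 N and contact force between lamp and cradle below 0.1 N), for 0.1 s.
At the end, for the whole second after the job is handed in: Held still and upright (0.12 rad) in the fingers, window 3 to 20 mm above the screw heads, centred on the assembly within 8 mm across and 10 mm along, in line within 0.12 rad; lamp touches neither assembly nor jig; cap up; assembly in its nest (z of lamp in the frame of assembly between 0.017 and 0.034 m and x of lamp in the frame of assembly between -0.008 and 0.008 m and y of lamp in the frame of assembly between -0.01 and 0.01 m and angle between the y axis of lamp and the y axis of assembly, either way round below 0.12 rad and angle between lamp's own z axis and vertical below 0.12 rad and contact force between lamp and the fingers above 1 N and linear speed of lamp below 0.02 m/s and contact force between lamp and assembly below 0.1 N and contact force between lamp and jig below 0.1 N and value of joint can_cap below 0.001 m and z of assembly in the frame of jig between 0.015 and 0.021 m and horizontal distance between assembly and jig below 0.005 m); the arm keeps its last pose, push and grip.
It fails at once if the lamp touches the assembly (contact force between lamp and assembly above 0.3 N).
It fails at once if the lamp touches the jig or its shields (contact force between lamp and jig above 0.5 N).
It fails at once if the lamp touches the can (contact force between lamp and can above 0.5 N).
It fails at once if the cap is pressed while the lamp is out of its cradle (value of joint can_cap above 0.0025 m and z of lamp in the frame of cradle above 0.035 m).
It fails at once if a bystander is shoved or knocked over, or the assembly is shifted (distance of any of oiler, hex_key, parts_dish, eraser from where it was at the start of the episode above 0.015 m or angle between oiler's own z axis and vertical above 0.5 rad or distance of nut_driver from where it was at the start of the episode above 0.02 m or distance of assembly from where it was at the start of the episode above 0.006 m).
It also fails if it takes over 45 s, if anything falls off the work surface, if the arm or the gripper's body presses on something with over 40 N, if the wrist force passes 120 N, or if a joint passes its speed limit or range.

## Working session

There is one attempt and no reset: what is moved stays moved. The work goes in short steps, Python scripts to look and compute and a tool call to move; the robot and the scene stay as the last step left them, time stands still between calls to the robot, and variables do not carry over. Pictures are saved under pics/ and viewed, at most 10 in all, crops included, and the job is handed in when it is done.

Besides the shell and the picture viewer there is one more tool, called after "Call:" as name(argument=value, ...), one argument or row to a line, values as JSON. servo_tool: Moves the arm, as the interface text tells. Its arguments: {"type":"object","properties":{"dp":{"type":"array"},"twist":{"type":"array"},"fingers":{"type":"number"}},"required":["dp","twist"]}

```bash
mkdir -p pics; ls; cat > h.py <<'E'
import numpy as np, cv2
from cell import ctrl
def K(p):
    h,w=p["pixels"].shape[:2]; f=h/2/np.tan(np.radians(p["fov_y"])/2)
    return np.array([[f,0,p["cx"]],[0,f,p["cy"]],[0,0,1.]])
def ray(p,rc):
    n=cv2.undistortPoints(np.array([[[rc[1],rc[0]]]],float),K(p),np.array(p["dist"],float))[0,0]
    T=np.array(p["cam_to_world"]); d=T[:3,:3]@[n[0],n[1],1]; return T[:3,3],d/np.linalg.norm(d)
def at_z(p,rc,z):
    o,d=ray(p,rc); return o+d*(z-o[2])/d[2]
def tri(rs):
    A=np.zeros((3,3));b=np.zeros(3)
    for o,d in rs:
        M=np.eye(3)-np.outer(d,d);A+=M;b+=M@o
    x=np.linalg.solve(A,b); return x,[np.linalg.norm((np.eye(3)-np.outer(d,d))@(x-o)) for o,d in rs]
def proj(p,X):
    T=np.array(p["cam_to_world"]);R=T[:3,:3].T
    q,_=cv2.projectPoints(np.array(X,float).reshape(-1,3),cv2.Rodrigues(R)[0],-R@T[:3,3],K(p),np.array(p["dist"],float));return q[:,0]
def save(p,n): cv2.imwrite("pics/"+n,p["pixels"][:,:,::-1])
E
python3 - <<'E'
from h import *
np.set_printoptions(precision=1,suppress=True)
P={n:ctrl.get_image(n) for n in("scene","top")}
for n in P:
    save(P[n],n+"0.png"); print(n,np.array(P[n]["cam_to_world"]),P[n]["fov_y"])
for t in ["jig","assembly","cap_top","cradle","lamp","oiler","nut_driver","parts_dish","hex_key","eraser"]:
    r={n:ctrl.tip_of(P[n],t) for n in P}
    for n in P: print(t,n,[(np.round(d["centre"]),round(d["conf"],2)) for d in r[n]][:3])
    if r["scene"] and r["top"]: print("   ",tri([ray(P[n],r[n][0]["centre"]) for n in P]))
print(ctrl.observe())
E
```

```text
pics
scene [[ -0.8  -0.4   0.4  -2.7]
 [ -0.6   0.6  -0.6 477.8]
 [ -0.   -0.7  -0.7 985.2]
 [  0.    0.    0.    1. ]] 42.45831293532732
top [[  -0.    -1.     0.1  324.2]
 [  -1.     0.    -0.  -224.8]
 [   0.    -0.1   -1.  1045.3]
 [   0.     0.     0.     1. ]] 49.15981430475437
jig scene [(array([314., 280.]), 0.91)]
jig top [(array([241., 229.]), 0.62)]
    (array([469.1, -55.1,  -0.5]), [np.float64(2.0101731462085612), np.float64(2.010173146208587)])
assembly scene [(array([305., 278.]), 0.56)]
assembly top [(array([242., 229.]), 0.57)]
    (array([468.7, -58.5,  23.6]), [np.float64(2.1221916789201156), np.float64(2.1221916789201805)])
cap_top scene [(array([233., 322.]), 0.48)]
cap_top top [(array([237., 294.]), 0.57)]
    (array([ 459.1, -190.3,  117.1]), [np.float64(0.6983703793723195), np.float64(0.6983703793723577)])
cradle scene [(array([211., 379.]), 0.62)]
cradle top [(array([250., 403.]), 0.91)]
    (array([ 448.5, -401.3,    9.9]), [np.float64(1.97413305606933), np.float64(1.9741330560693615)])
lamp scene [(array([208., 384.]), 0.84)]
lamp top [(array([249., 403.]),
[... 771 characters left out ...]
p.float64(81.70497702395008), np.float64(81.70497702394977)])
eraser scene [(array([239., 348.]), 0.7)]
eraser top [(array([243., 351.]), 0.8), (array([251., 404.]), 0.35)]
    (array([ 464.3, -299.1,    0.3]), [np.float64(0.6561032462607878), np.float64(0.656103246260794)])
{'time': 1.1, 'joints': array([ 1.2,  0.6, -0. ,  1.6,  0. ,  0.9, -0.1]), 'joint_velocities': array([ 0.,  0., -0., -0.,  0.,  0.,  0.]), 'effort': array([  0. , -77.6,   1.6, -25.8,   0. ,   0. ,   0. ]), 'eef_pos': array([ 214.1, -692.7,  303.9]), 'orientation': array([-3.1, -0.5,  0. ]), 'wrist_force': array([ 0.2,  0.2, -0.2]), 'ft_torque': array([ 0.,  0., -0.]), 'grasp_force': 0.0, 'grip_width': 85.17995962194165}
```

View pictures.

View pics/scene0.png

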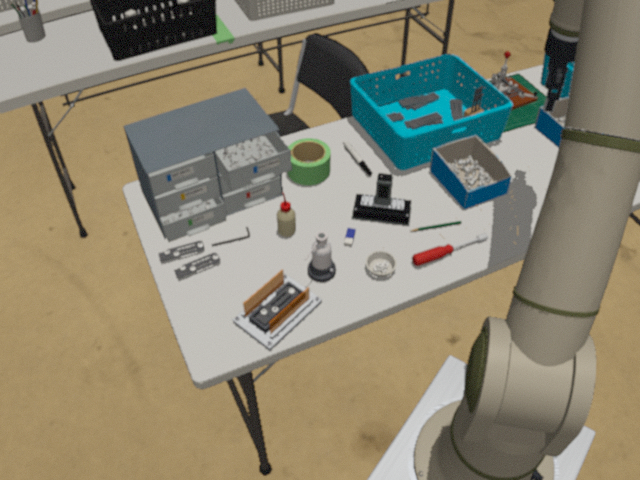

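View pics/top0.png

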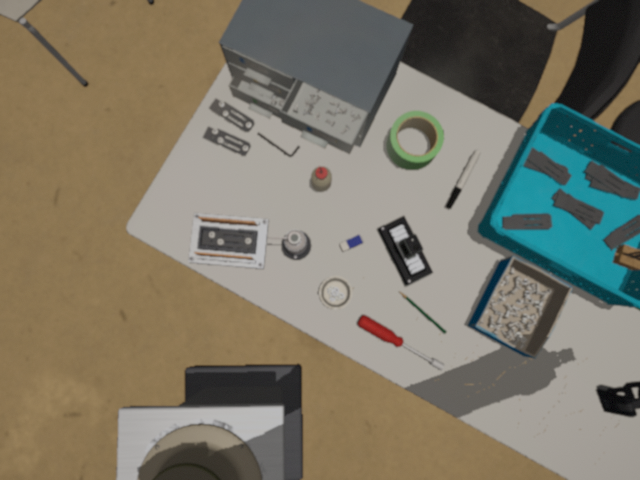

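```bash
cat > fit.py <<'E'
from h import *
from scipy.optimize import minimize
def box(x0,x1,y0,y1,z0,z1): return [[x,y,z] for x in(x0,x1) for y in(y0,y1) for z in(z0,z1)]
G={"jig":[box(-50,50,-75,75,0,12),box(-35.5,-32.5,-55,55,12,57),box(32.5,35.5,-55,55,12,57)],
"cradle":[box(-30,30,-65,65,0,26)],"lamp":[box(-15,15,-49,49,0,31),box(-13,13,-17,17,31,100)],
"assembly":[box(-15,15,-49,49,0,10)]}
def render(p,parts,v,z,S=4):
    c,s=np.cos(v[2]),np.sin(v[2]);R=np.array([[c,-s,0],[s,c,0],[0,0,1]])
    m=np.zeros((480*S,640*S),np.uint8)
    for b in parts:
        q=(proj(p,np.array(b)@R.T+[v[0],v[1],z])+.5)*S-.5
        cv2.fillConvexPoly(m,np.round(cv2.convexHull(q.astype(np.float32))*16).astype(np.int32),1,shift=4)
    return m
def fit(ims,masks,parts,v0,z):
    big=[cv2.resize(m.astype(np.uint8),None,fx=4,fy=4,interpolation=cv2.INTER_NEAREST) for m in masks]
    def cost(u):
        v=[v0[0]+u[0],v0[1]+u[1],v0[2]+u[2]/30]; c=0
        for p,b in zip(ims,big):
            r=render(p,parts,v,z); c+=1-(r&b).sum()/(r|b).sum()
        return c/len(ims)
    best=min((minimize(cost,[0,0,a],method="Nelder-Mead",options=dict(initial_simplex=np.array([[0,0,a],[6,0,a],[0,6,a],[0,0,a+5]]),maxiter=60)) for a in(-3,3)),key=lambda r:r.fun)
    u=best.x; return np.array([v0[0]+u[0],v0[1]+u[1],v0[2]+u[2]/30]),best.fun
E
cat > m1.py <<'E'
from fit import *
np.set_printoptions(precision=3,suppress=True)
P=[ctrl.get_image(n) for n in("scene","top")]
M={}
for t,z,v0 in [("jig",0,[469,-56,0.05]),("assembly",18,[469,-57,0.05]),("cradle",0,[446,-401,0.45]),("lamp",12,[446,-401,0.45])]:
    ms=[]
    for p in P:
        r=ctrl.trace(p,t)
        r=[d for d in r if np.linalg.norm(np.array(d["centre"])-proj(p,[v0[0],v0[1],z+10])[0][::-1])<25]
        ms.append(r[0]["mask"] if r else None)
    M[t]=ms
    if t=="cradle":
        parts=G["cradle"]+[np.array(b)+[0,0,12] for b in G["lamp"]]
    for sel in([0],[1],[0,1]):
        if all(ms[i] is not None for i in sel):
            print(t,sel,[int(ms[i].sum()) for i in sel],*fit([P[i] for i in sel],[ms[i] for i in sel],G[t],v0,z))
    if t=="lamp" and all(m is not None for m in ms) and all(m is not None for m in M["cradle"]):
        un=[a|b for a,b in zip(ms,M["cradle"])]
        for sel in([0],[1],[0,1]): print("union",sel,*fit([P[i] for i in sel],[un[i] for i in sel],parts,v0,0))
for i,p in enumerate(P):
    v=p["pixels"].copy()
    for t in M:
        if M[t][i] is not None:
            c,_=cv2.findContours(M[t][i].astype(np.uint8),0,1); cv2.drawContours(v,c,-1,(255,0,255) if t in("jig","lamp") else (0,255,0),1)
    r,c=[(150,220),(190,180)][i]
    M[i]=cv2.resize(v[r:r+170 if i==0 else r+100,c:c+200 if i==0 else c+260],None,fx=3 if i==0 else 3,fy=3,interpolation=cv2.INTER_NEAREST)
    cv2.imwrite(f"pics/m{i}.png",M[i][:,:,::-1])
E
python3 m1.py
```

```text
jig [0] [3312] [473.962 -56.565  -0.085] 0.1581685241254912
jig [1] [3177] [472.216 -55.007  -0.108] 0.18288013184043428
jig [0, 1] [3312, 3177] [472.686 -55.65   -0.102] 0.17693643640740364
assembly [0] [592] [475.53  -57.76   -0.064] 0.247713717693837
assembly [1] [590] [472.979 -53.683  -0.091] 0.27446007224656055
assembly [0, 1] [592, 590] [473.48  -54.963  -0.099] 0.2757512706551548
cradle [0] [907] [ 444.98  -405.099    1.998] 0.43583563347976517
cradle [1] [1187] [ 444.479 -404.162    2.009] 0.4614200171086399
cradle [0, 1] [907, 1187] [ 444.556 -404.172   -1.141] 0.44949191041559805
lamp [0] [1002] [ 449.475 -413.876    1.954] 0.2110627350089056
lamp [1] [985] [ 445.45  -404.205    2.015] 0.11058863520480422
lamp [0, 1] [1002, 985] [ 445.247 -404.853   -1.123] 0.16650168155197753
union [0] [ 445.018 -405.293    1.994] 0.07111520171805497
union [1] [ 444.285 -404.426   -1.138] 0.04854532204719997
union [0, 1] [ 444.766 -404.382    2.006] 0.06173026108877627
```

```bash
python3 -c "
import cv2,numpy as np
a=cv2.imread('pics/m0.png');b=cv2.imread('pics/m1.png');b=cv2.copyMakeBorder(b,0,0,0,0,0)
print(a.shape,b.shape)
s=min(800/b.shape[1],1);b=cv2.resize(b,None,fx=s,fy=s)
a=cv2.resize(a[:,:],(400,340)) if 0 else a[:,:]
cv2.imwrite('pics/ov1.png',b)
"
```

```text
(510, 600, 3) (300, 780, 3)
```

View pics/ov1.png

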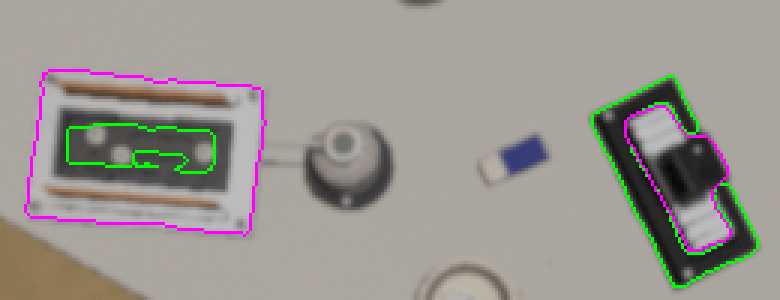

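View pics/m0.png

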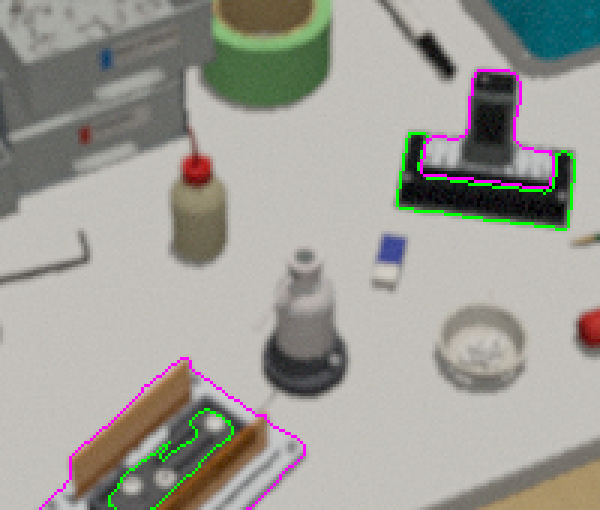

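```bash
cat > w.py <<'E'
from h import *
from scipy.spatial.transform import Rotation as Ro
def plan(x,y,z,yaw=None):
    "print shift (tool axes, m) and twist to a tool-down pose whose tool y axis has heading yaw (either way)"
    s=ctrl.observe(); R=Ro.from_rotvec(s["orientation"]); M=R.as_matrix()
    dp=M.T@(np.array([x,y,z])-s["eef_pos"])/1000
    print("t",round(s["time"],2),"pos",s["eef_pos"].round(1),"j",s["joints"].round(2),"yhead",np.arctan2(M[1,1],M[0,1]).round(3),"zax",M[:,2].round(3))
    print("dp",dp.round(4))
    if yaw is not None:
        for k in(0,np.pi):
            Y=np.array([np.cos(yaw+k),np.sin(yaw+k),0]);Z=np.array([0,0,-1.]);T=np.stack([np.cross(Y,Z),Y,Z],1)
            print("twist",Ro.from_matrix(M.T@T).as_rotvec().round(4))
E
python3 - <<'E'
from fit import *; from w import *
P=[ctrl.get_image(n) for n in("scene","top")]
ms=[]
for p in P:
    m=ctrl.trace(p,"jig")[0]["mask"].astype(np.uint8); c,_=cv2.findContours(m,0,1); f=np.zeros_like(m); cv2.drawContours(f,[max(c,key=cv2.contourArea)],-1,1,-1); ms.append(f)
for s in([0],[1],[0,1]): print(fit([P[i] for i in s],[ms[i] for i in s],G["jig"],[472,-56,-.1],0))
c=[ctrl.tip_of(p,"cap_top")[0]["centre"] for p in P]
print(tri([ray(p,q) for p,q in zip(P,c)]),[at_z(p,q,109) for p,q in zip(P,c)])
plan(459,-191,230,2.006)
E
```

```text
(array([ 4.73982629e+02, -5.68909219e+01, -1.00841378e-01]), np.float64(0.03308829469262464))
(array([ 4.72155746e+02, -5.44686462e+01, -1.00517312e-01]), np.float64(0.030864897251955403))
(array([ 4.72608869e+02, -5.54271158e+01, -1.00426808e-01]), np.float64(0.04131356273308012))
(array([ 459.7631345 , -190.52465727,  111.46915475]), [np.float64(1.0948800826654945), np.float64(1.0948800826654785)]) [array([ 462.13254035, -192.06201811,  109.        ]), array([ 459.12052705, -190.91183637,  109.        ])]
t 1.9 pos [ 214.1 -692.7  303.9] j [ 1.19  0.6  -0.    1.6   0.    0.94 -0.08] yhead -1.271 zax [-0. -0. -1.]
dp [ 0.3821 -0.4069  0.0739]
twist [1.0000e-04 0.0000e+00 3.0062e+00]
twist [-0.      0.     -0.1354]
```

The manual's scale: shifts go in shares of 0.4 m and turns go in shares of 4 rad. Converting my numbers, -0.272 m / 0.4 = -0.68, 0.256 m / 0.4 = 0.64.

Call:
servo_tool(
  dp=[
    [0.08,-0.085,0],
    [0.16,-0.17,0],
    [0.24,-0.255,0],
    [0.32,-0.34,0],
    [0.4,-0.425,0.025],
    [0.48,-0.51,0.05],
    [0.56,-0.595,0.075],
    [0.64,-0.68,0.1],
  ],
  twist=[
    [0,0,0],
    [0,0,0],
    [0,0,0],
    [0,0,0],
    [0,0,0],
    [0,0,0],
    [0,0,0],
    [0,0,0],
  ],
  fingers=1,
)

```text
time: 2.7
eef_pos: [379.0, -355.6, 263.9]
orientation: [3.106, 0.469, 0.001]
wrist_force: [1.6, -0.7, 0.7]
grip_width: 0.1
grasp_force: 0.0
```

Converted, -0.135 m / 0.4 = -0.3375, 0.127 m / 0.4 = 0.3175.

Call:
servo_tool(
  dp=[
    [0.08,-0.085,0.0175],
    [0.16,-0.17,0.035],
    [0.24,-0.255,0.0525],
    [0.3175,-0.3375,0.075],
    [0.3175,-0.3375,0.075],
    [0.3175,-0.3375,0.075],
  ],
  twist=[
    [0,0,0],
    [0,0,0],
    [0,0,0],
    [0,0,0],
    [0,0,0],
    [0,0,0],
  ],
)

```text
time: 3.3
eef_pos: [460.4, -189.5, 233.8]
orientation: [-3.105, -0.474, 0.0]
wrist_force: [-0.3, -0.5, -0.4]
grip_width: -0.0
grasp_force: 0.0
```

```bash
python3 - <<'E'
from w import *
plan(460,-191,184)
p=[ctrl.get_image(n) for n in("scene","top")]
r=[ctrl.tip_of(q,"cap_top") for q in p]
print([[(d["centre"],d["conf"]) for d in x] for x in r])
if all(r): print(tri([ray(q,x[0]["centre"]) for q,x in zip(p,r)]))
save(p[0],"s1.png"); v=cv2.resize(p[0]["pixels"][150:300,240:440],None,fx=4,fy=4); cv2.imwrite("pics/s1c.png",v[:,:,::-1]); print(proj(p[0],[460,-191,109]))
E
```

```text
t 3.3 pos [ 460.4 -189.5  233.8] j [ 0.29  0.44 -0.02  2.18  0.02  0.53 -1.01] yhead -1.268 zax [-0.  0. -1.]
dp [-0.0008  0.0013  0.0498]
[[([234.1, 321.6], 0.44)], []]
[[321.99530214 235.48800122]]
```

View pics/s1c.png

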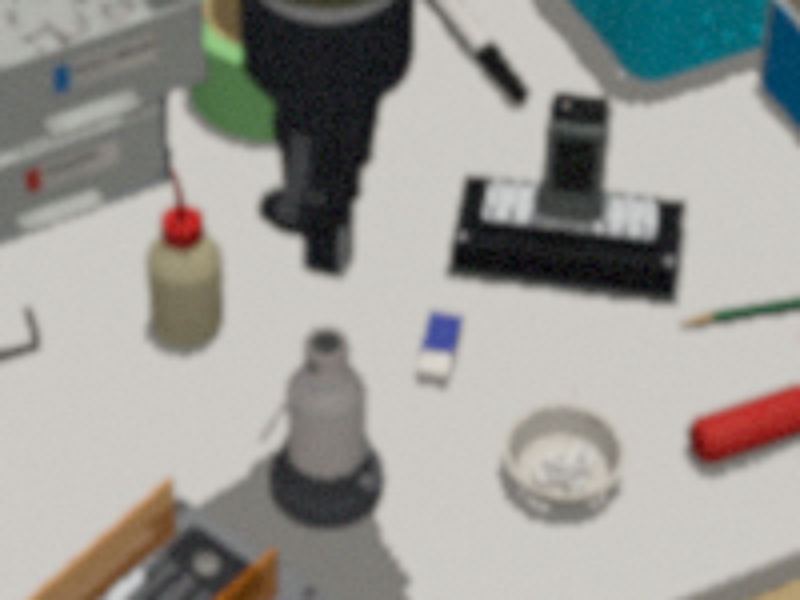

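Fingertips (crop 325,265) stand right above the cap (crop 325,340; full picture 321,235). Descending.

Converted, 0.048 m / 0.4 = 0.12, 0.045 m / 0.4 = 0.1125.

Call:
servo_tool(
  dp=[
    [-0.0025,0.0025,0.0625],
    [-0.0025,0.0025,0.1125],
    [-0.0025,0.0025,0.12],
    [-0.0025,0.0025,0.12],
  ],
  twist=[
    [0,0,0],
    [0,0,0],
    [0,0,0],
    [0,0,0],
  ],
)

```text
time: 3.9
eef_pos: [458.6, -192.8, 185.8]
orientation: [-3.106, -0.467, 0.002]
wrist_force: [0.2, 0.3, 0.1]
grip_width: 0.1
grasp_force: 0.0
```

Converted, 0.0075 m / 0.4 = 0.0188, 0.002 m / 0.4 = 0.005.

Call:
servo_tool(
  dp=[
    [0,0,0.005],
    [0,0,0.01],
    [0,0,0.015],
    [0,0,0.0175],
    [0,0,0.0188],
    [0,0,0.0188],
    [0,0,0.0188],
  ],
  twist=[
    [0,0,0],
    [0,0,0],
    [0,0,0],
    [0,0,0],
    [0,0,0],
    [0,0,0],
    [0,0,0],
  ],
)

```text
time: 4.6
eef_pos: [459.4, -192.2, 178.6]
orientation: [3.106, 0.469, 0.001]
wrist_force: [0.2, -2.0, 3.0]
grip_width: 0.0
grasp_force: 1.8
```

Converted, 0.0028 m / 0.4 = 0.007, 0.001 m / 0.4 = 0.0025.

Call:
servo_tool(
  dp=[
    [0,0,0.0025],
    [0,0,0.005],
    [0,0,0.007],
    [0,0,0.007],
    [0,0,0.007],
  ],
  twist=[
    [0,0,0],
    [0,0,0],
    [0,0,0],
    [0,0,0],
    [0,0,0],
  ],
)

```text
time: 5.1
eef_pos: [459.5, -192.2, 176.5]
orientation: [3.106, 0.469, 0.002]
wrist_force: [-2.4, -1.4, 18.2]
grip_width: -0.1
grasp_force: 9.3
```

Converted, -0.06 m / 0.4 = -0.15, -0.05 m / 0.4 = -0.125.

Call:
servo_tool(
  dp=[
    [0,0,-0.0075],
    [0,0,-0.05],
    [0,0,-0.125],
    [0,0,-0.15],
    [0,0,-0.15],
  ],
  twist=[
    [0,0,0],
    [0,0,0],
    [0,0,0],
    [0,0,0],
    [0,0,0],
  ],
)

```text
time: 5.6
eef_pos: [459.3, -191.8, 236.4]
orientation: [3.106, 0.47, 0.003]
wrist_force: [-0.5, -0.6, 1.1]
grip_width: 0.1
grasp_force: 0.0
```

```bash
python3 - <<'E'
from w import *
plan(444.7,-404.5,232,2.006)
E
```

```text
t 5.6 pos [ 459.3 -191.8  236.4] j [ 0.3   0.43 -0.02  2.18  0.02  0.53 -1.01] yhead -1.271 zax [ 0.002 -0.    -1.   ]
dp [-0.0769  0.1989  0.0045]
twist [-2.2000e-03 -1.4000e-03  3.0065e+00]
twist [ 0.0009 -0.0015 -0.1351]
```

Converted, 0.199 m / 0.4 = 0.4975, 0.16 m / 0.4 = 0.4, -0.135 rad / 4 = -0.0338.

Call:
servo_tool(
  dp=[
    [-0.0375,0.1,0],
    [-0.075,0.2,0],
    [-0.115,0.3,0],
    [-0.155,0.4,0],
    [-0.1925,0.4975,0.01],
    [-0.1925,0.4975,0.01],
    [-0.1925,0.4975,0.01],
  ],
  twist=[
    [0,0,-0.0075],
    [0,0,-0.015],
    [0,0,-0.0225],
    [0,0,-0.03],
    [0,0,-0.0338],
    [0,0,-0.0338],
    [0,0,-0.0338],
  ],
  fingers=-1,
)

```text
time: 6.3
eef_pos: [443.3, -405.1, 229.6]
orientation: [-3.066, -0.674, 0.003]
wrist_force: [1.0, 0.7, 0.0]
grip_width: 85.5
grasp_force: 0.0
```

```bash
python3 - <<'E'
from w import *
plan(444.7,-404.5,136,2.006)
p=ctrl.get_image("top");q=ctrl.get_image("scene")
v=cv2.resize(q["pixels"][120:270,300:500],None,fx=3,fy=3);w=cv2.resize(p["pixels"][175:325,330:480],None,fx=3,fy=3)
cv2.imwrite("pics/s2.png",cv2.resize(np.hstack([v,w]),None,fx=.76,fy=.76)[:,:,::-1])
E
```

```text
t 6.3 pos [ 443.3 -405.1  229.6] j [ 0.7   0.54 -0.08  1.95  0.06  0.65 -0.56] yhead -1.138 zax [-0.002  0.002 -1.   ]
dp [0.0016 0.0002 0.0936]
twist [1.800e-03 4.100e-03 3.139e+00]
twist [-0.0026  0.0011 -0.0025]
```

View pics/s2.png

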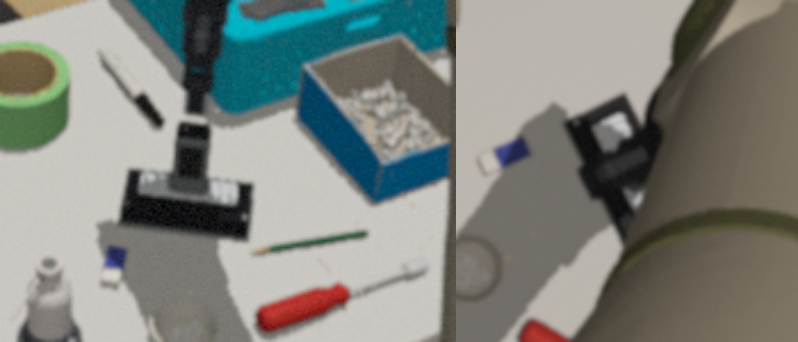

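The open gripper stands over the handle (left crop 193,110 above 192,135). Descend and grip.

Converted, 0.093 m / 0.4 = 0.2325, 0.08 m / 0.4 = 0.2, -0.0026 rad / 4 = -0.0007.

Call:
servo_tool(
  dp=[
    [0.004,0,0.05],
    [0.004,0,0.125],
    [0.004,0,0.2],
    [0.004,0,0.2325],
    [0.004,0,0.2325],
    [0.004,0,0.2325],
  ],
  twist=[
    [-0.0007,0.0003,-0.0006],
    [-0.0007,0.0003,-0.0006],
    [-0.0007,0.0003,-0.0006],
    [-0.0007,0.0003,-0.0006],
    [-0.0007,0.0003,-0.0006],
    [-0.0007,0.0003,-0.0006],
  ],
)

```text
time: 7.0
eef_pos: [446.4, -403.7, 139.1]
orientation: [3.064, 0.682, 0.003]
wrist_force: [-0.1, -0.3, 1.4]
grip_width: 85.2
grasp_force: 0.0
```

Call:
servo_tool(
  dp=[
    [0,0,0],
    [0,0,0],
    [0,0,0],
    [0,0,0],
    [0,0,0],
    [0,0,0],
    [0,0,0],
    [0,0,0],
  ],
  twist=[
    [0,0,0],
    [0,0,0],
    [0,0,0],
    [0,0,0],
    [0,0,0],
    [0,0,0],
    [0,0,0],
    [0,0,0],
  ],
  fingers=1,
)

```text
time: 7.8
eef_pos: [446.0, -404.4, 139.2]
orientation: [3.064, 0.68, 0.003]
wrist_force: [0.5, -0.3, 5.4]
grip_width: 25.3
grasp_force: 59.7
```

Converted, -0.15 m / 0.4 = -0.375, -0.13 m / 0.4 = -0.325.

Call:
servo_tool(
  dp=[
    [0,0,-0.02],
    [0,0,-0.05],
    [0,0,-0.1],
    [0,0,-0.175],
    [0,0,-0.25],
    [0,0,-0.325],
    [0,0,-0.375],
    [0,0,-0.375],
  ],
  twist=[
    [0,0,0],
    [0,0,0],
    [0,0,0],
    [0,0,0],
    [0,0,0],
    [0,0,0],
    [0,0,0],
    [0,0,0],
  ],
)

```text
time: 8.6
eef_pos: [446.1, -404.5, 292.3]
orientation: [3.06, 0.68, 0.008]
wrist_force: [-0.3, -0.4, -2.4]
grip_width: 25.5
grasp_force: 59.1
```

```bash
python3 - <<'E'
from w import *
from fit import *
plan(472.6,-55.6,290,-0.1)
P=[ctrl.get_image(n) for n in("scene","top")]
s=ctrl.observe()["eef_pos"]
for p in P:
    r=ctrl.trace(p,"lamp")
    if r: print([(d["centre"],round(d["conf"],2),int(d["mask"].sum())) for d in r])
r=[d for d in ctrl.trace(P[0],"lamp")][0]
for z in(155,162,169): print(z,fit([P[0]],[r["mask"]],G["lamp"],[s[0],s[1],2.0],z))
v=P[0]["pixels"].copy();c,_=cv2.findContours(r["mask"].astype(np.uint8),0,1);cv2.drawContours(v,c,-1,(255,0,255),1)
cv2.imwrite("pics/s3.png",cv2.resize(v[80:280,280:500],None,fx=2.7,fy=2.7)[:,:,::-1])
E
```

```text
t 8.6 pos [ 446.1 -404.5  292.3] j [ 0.7   0.46 -0.08  1.9   0.05  0.77 -0.55] yhead -1.134 zax [ 0.006 -0.005 -1.   ]
dp [ 0.1716 -0.3049  0.0006]
twist [ 8.6000e-03  8.0000e-04 -1.0338e+00]
twist [ 9.0000e-04 -9.9000e-03  2.1078e+00]
[([149.4, 387.3], 0.92, 1051)]
[([220.6, 407.5], 0.68, 333)]
155 (array([ 453.23118116, -416.79318109,    2.05880442]), np.float64(0.32674047352489943))
162 (array([ 449.88731813, -408.84804254,    2.068836  ]), np.float64(0.329689674936543))
169 (array([ 445.60565186, -401.33796042,    2.06047572]), np.float64(0.33408824362033407))
```

View pics/s3.png

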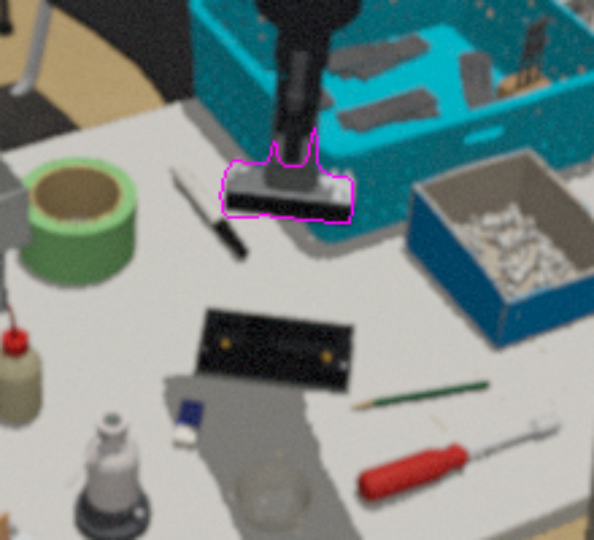

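The lamp is held upright (head at crop 290,192), cradle empty, all else standing. Carry it over.

Converted, -0.217 m / 0.4 = -0.5425, -0.191 m / 0.4 = -0.4775, -0.15 rad / 4 = -0.0375.

Call:
servo_tool(
  dp=[
    [0.02,-0.035,0],
    [0.0575,-0.1025,0],
    [0.1,-0.1775,0],
    [0.1425,-0.2525,0],
    [0.185,-0.3275,0],
    [0.2275,-0.4025,0],
    [0.27,-0.4775,0],
    [0.305,-0.5425,0],
  ],
  twist=[
    [0,0,-0.0125],
    [0.0003,0,-0.0375],
    [0.0005,0,-0.0625],
    [0.0008,0,-0.0875],
    [0.001,0,-0.1125],
    [0.0013,0,-0.1375],
    [0.0015,0,-0.1625],
    [0.0015,0,-0.1875],
  ],
)

```text
time: 9.65
eef_pos: [463.7, -152.7, 287.7]
orientation: [-2.594, -1.765, 0.002]
wrist_force: [0.6, -0.6, -2.3]
grip_width: 25.7
grasp_force: 59.2
```

```bash
python3 - <<'E'
from w import *
plan(472.6,-55.6,290,-0.1)
E
```

```text
t 9.65 pos [ 463.7 -152.7  287.7] j [ 0.45  0.36 -0.33  2.13  0.18  0.68 -0.37] yhead -0.375 zax [-0.003  0.003 -1.   ]
dp [ 0.0936 -0.0273 -0.0021]
twist [-0.0038 -0.002  -0.2755]
twist [-0.0029  0.0055  2.8661]
```

Converted, 0.0936 m / 0.4 = 0.234, -0.0273 m / 0.4 = -0.0683, -0.2755 rad / 4 = -0.0689.

Call:
servo_tool(
  dp=[
    [0.05,-0.0125,0],
    [0.1125,-0.0325,0],
    [0.175,-0.05,0],
    [0.225,-0.065,-0.005],
    [0.234,-0.0683,-0.005],
    [0.234,-0.0683,-0.005],
    [0.234,-0.0683,-0.005],
  ],
  twist=[
    [0,0,-0.015],
    [-0.0003,0,-0.035],
    [-0.0005,-0.0003,-0.0525],
    [-0.0008,-0.0005,-0.065],
    [-0.001,-0.0005,-0.0689],
    [-0.001,-0.0005,-0.0689],
    [-0.001,-0.0005,-0.0689],
  ],
)

```text
time: 10.35
eef_pos: [473.6, -59.4, 290.0]
orientation: [2.339, 2.096, -0.001]
wrist_force: [0.1, 0.2, -2.5]
grip_width: 25.4
grasp_force: 59.2
```

```bash
cat > chk.py <<'E'
from w import *; from fit import *
import sys
np.set_printoptions(precision=3,suppress=True)
o=float(sys.argv[1])
plan(472.6,-55.6,float(sys.argv[2]),-0.1)
P=[ctrl.get_image(n) for n in("scene","top")]
s=ctrl.observe(); print(s["wrist_force"]); s=s["eef_pos"]
for p,n in zip(P,"st"):
    r=ctrl.trace(p,"lamp")
    if r:
        m=r[0]["mask"]; print(n,r[0]["conf"],m.sum(),r[0]["centre"])
        print("head fit",fit([p],[m],[G["lamp"][0]],[s[0],s[1],-.1],s[2]-o))
p=P[0];v=p["pixels"].copy();S=4
r0,c0=int(sys.argv[4]),180
v=cv2.resize(v[r0:r0+150,c0:c0+200],None,fx=S,fy=S,interpolation=cv2.INTER_CUBIC)
v0=[s[0],s[1],-.1]
c,si=np.cos(-.1),np.sin(-.1);R=np.array([[c,-si,0],[si,c,0],[0,0,1]])
q=proj(p,np.array(G["lamp"][0])@R.T+[s[0],s[1],s[2]-o])
for a in q: cv2.circle(v,(int((a[0]-c0+.5)*S),int((a[1]-r0+.5)*S)),3,(255,0,255),-1)
cv2.imwrite("pics/"+sys.argv[3],v[:,:,::-1])
E
python3 chk.py 127.2 200 s4.png 200
```

```text
t 10.35 pos [473.6 -59.4 290. ] j [ 0.32  0.35 -0.41  2.15  0.22  0.68 -0.35] yhead -0.109 zax [ 0.    -0.001 -1.   ]
dp [ 0.004 -0.001  0.09 ]
twist [ 0.     0.001 -0.009]
twist [ 0.002 -0.     3.132]
[ 1.014  0.506 -2.196]
s 0.7 1307 [247.4, 269.4]
head fit (array([476.058, -62.118,  -0.098]), np.float64(0.36811649741329755))
t 0.69 582 [228.2, 225.8]
head fit (array([474.743, -64.728,  -0.24 ]), np.float64(0.5454725187821273))
```

View pics/s4.png

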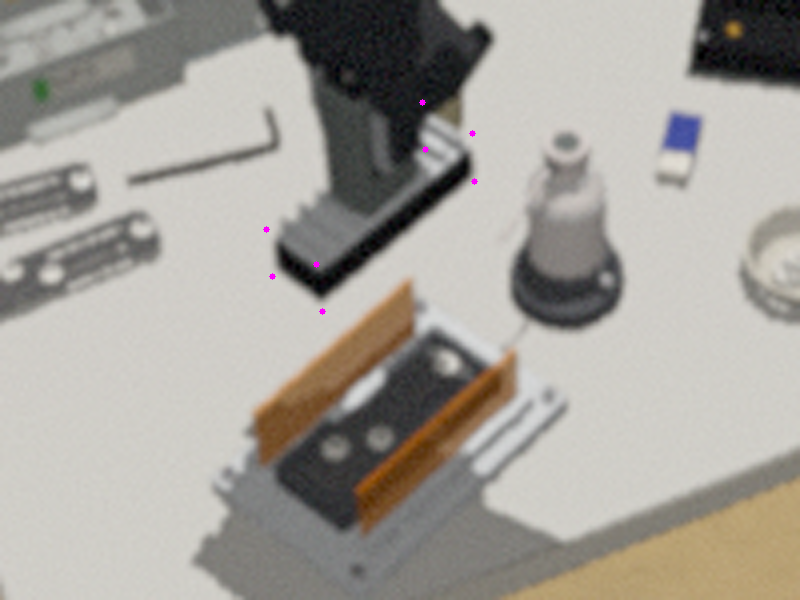

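Converted, 0.088 m / 0.4 = 0.22, 0.004 m / 0.4 = 0.01, 0.001 rad / 4 = 0.0003.

Call:
servo_tool(
  dp=[
    [0.01,-0.0025,0.025],
    [0.01,-0.0025,0.075],
    [0.01,-0.0025,0.125],
    [0.01,-0.0025,0.175],
    [0.01,-0.0025,0.2075],
    [0.01,-0.0025,0.22],
    [0.01,-0.0025,0.22],
    [0.01,-0.0025,0.22],
  ],
  twist=[
    [0,0.0003,-0.0023],
    [0,0.0003,-0.0023],
    [0,0.0003,-0.0023],
    [0,0.0003,-0.0023],
    [0,0.0003,-0.0023],
    [0,0.0003,-0.0023],
    [0,0.0003,-0.0023],
    [0,0.0003,-0.0023],
  ],
)

```text
time: 11.35
eef_pos: [473.5, -54.5, 202.5]
orientation: [2.328, 2.109, 0.002]
wrist_force: [-0.5, -0.7, -2.3]
grip_width: 25.3
grasp_force: 59.2
```

```bash
cat > chk2.py <<'E'
from w import *; from fit import *
import sys
np.set_printoptions(precision=3,suppress=True)
plan(472.6,-55.6,170,-0.1)
P=[ctrl.get_image(n) for n in("scene","top")]
s=ctrl.observe(); print(s["wrist_force"]); e=s["eef_pos"]
c,si=np.cos(-.1),np.sin(-.1);R=np.array([[c,-si,0],[si,c,0],[0,0,1]])
out=[]
for i,p in enumerate(P):
    r=ctrl.trace(p,"jig"); m=(r[0]["mask"]).astype(np.uint8)
    r0,c0=[(245,215),(185,170)][i]; S=[5,4][i]; H,W=[(110,120),(110,100)][i][0],[(110,78),(110,100)][i][1]
    H,W=[(115,90),(115,70)][i] if 0 else (115,[90,85][i])
    S=4.5
    v=cv2.resize(p["pixels"][r0:r0+H,c0:c0+W],None,fx=S,fy=S,interpolation=cv2.INTER_CUBIC)
    def dots(X,z,col,xy):
        for a in proj(p,np.array(X)@R.T+[xy[0],xy[1],z]): cv2.circle(v,(int((a[0]-c0+.5)*S),int((a[1]-r0+.5)*S)),2,col,-1)
    dots(G["lamp"][0],e[2]-127.2,(255,0,255),e[:2])
    dots(G["jig"][1]+G["jig"][2],0,(0,255,0),(472.6,-55.6))
    out.append(v)
cv2.imwrite("pics/"+sys.argv[1],np.hstack(out)[:,:,::-1]); print(np.hstack(out).shape)
E
python3 chk2.py s5.png
```

```text
t 11.35 pos [473.5 -54.5 202.5] j [ 0.24  0.49 -0.33  2.24  0.34  0.46 -0.47] yhead -0.099 zax [ 0.001  0.    -1.   ]
dp [-0.001 -0.001  0.033]
twist [ 0.001 -0.     0.001]
twist [ 0.001  0.002 -3.14 ]
[ 0.037  0.966 -1.358]
(518, 787, 3)
```

View pics/s5.png

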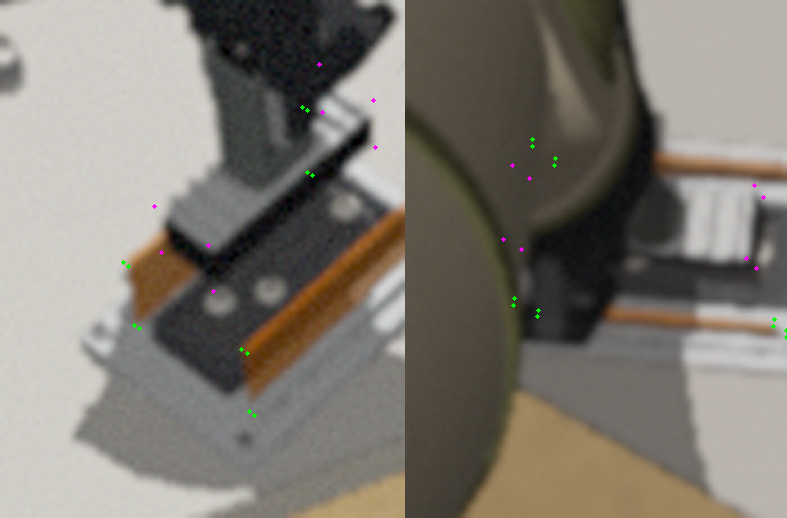

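Scene half: the lamp head's lower corner is at (213,270), well above the shields and between them; top half: head end (757,228) lies where predicted. Lower straight down.

Converted, 0.034 m / 0.4 = 0.085, -0.001 m / 0.4 = -0.0025.

Call:
servo_tool(
  dp=[
    [-0.0025,-0.0025,0.0125],
    [-0.0025,-0.0025,0.0275],
    [-0.0025,-0.0025,0.0425],
    [-0.0025,-0.0025,0.0575],
    [-0.0025,-0.0025,0.0725],
    [-0.0025,-0.0025,0.085],
    [-0.0025,-0.0025,0.085],
    [-0.0025,-0.0025,0.085],
  ],
  twist=[
    [0,0,0],
    [0,0,0],
    [0,0,0],
    [0,0,0],
    [0,0,0],
    [0,0,0],
    [0,0,0],
    [0,0,0],
  ],
)

```text
time: 12.35
eef_pos: [472.3, -55.4, 168.1]
orientation: [2.328, 2.109, 0.001]
wrist_force: [0.4, -0.1, -1.1]
grip_width: 25.5
grasp_force: 59.2
```

```bash
python3 chk2.py s6.png
```

```text
t 12.35 pos [472.3 -55.4 168.1] j [ 0.19  0.54 -0.27  2.27  0.39  0.37 -0.51] yhead -0.099 zax [ 0.001  0.    -1.   ]
dp [-0.     0.    -0.002]
twist [ 0.001 -0.     0.001]
twist [ 0.001  0.001 -3.14 ]
[ 0.212 -0.392 -1.896]
(518, 787, 3)
```

View pics/s6.png

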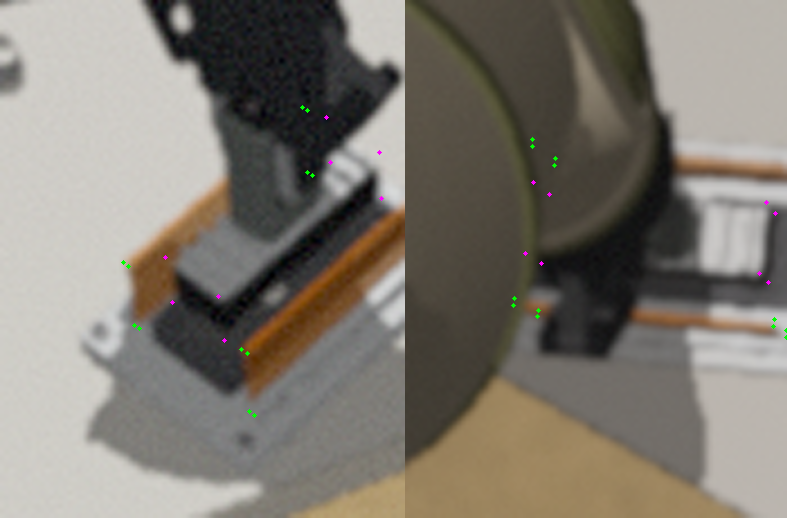

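The head sits centred between the shields with a visible gap over the plate: its corner is at scene crop (222,322) and its end at top crop (770,242), both within about 3 mm of the prediction. Handing in.

```bash
python3 -c "
from cell import ctrl
print(ctrl.sign_off())"
```

```text
the job is handed in; nothing more can be done
None
```

I pressed the cap to its stop and let it spring back, then carried the lamp over and handed the job in at about 12.5 s. The lamp is held upright between the shields, centred over the assembly, with an estimated gap of 9–12 mm above the screw heads; the hand-in returned no verdict.

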